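# Find the stamped crate and push it to the dispatch line

## Robot

A 7-joint arm with a two-finger parallel gripper is mounted at the origin on a cart in front of the work surface, level with it; the furniture and walls round the work are solid. World frame = base frame: x ahead of the robot, y to its left, z up, the work surface at z = 0. Lengths are in m, angles in rad, forces in N, time in s.
With the tool pointing down it reaches from about 0.35 to 0.9 m from the base axis. Payload 8.1 kg.
Tool frame: the origin (TCP) lies at the very end of the fingers, on their centre line; the grasp point (between the pads) lies 19 mm behind it (grasp_offset is the distance from the TCP to the grasp point, in m); z points along the fingers, y is the line along which they close (so a half turn about z gives the same grasp; the last joint's range is limited). The gripper opens to 92 mm and grips with 3 to 60 N. Pads are 19 mm wide; open, the fingers measure 130 mm over their backs; the gripper's body (75 mm by 190 mm) begins 47 mm behind the grasp point.
Start: joints at [1.112, 0.434, 0.025, 1.573, -0.012, 1.134, -0.075], TCP at [0.218, -0.586, 0.227] pointing down, gripper open.
Joint ranges: [-2.62, 2.62], [-0.44, 2.09], [-1.27, 1.32], [0.08, 2.57], [-1.32, 4.46], [0.12, 2], [-2.74, 2.74]. Speed limits (rad/s): [2.22, 2.22, 3.01, 3.01, 3.14, 3.14, 3.14].

## Interface

Orientations are given as a rotation vector (axis times angle).
In Python, from cell import observe, get_image, camera_params, sign_off, silhouettes, grasp_offset gives the robot as it stands. The module is installed in compiled form; this text tells all that it offers.
- The arm moves only by the tool jog_arm, never from a script. Its argument "motion" is a list that holds one entry, the list of rows, each a list of 7 numbers: the shift along the tool's x, y, z in m, then the turn, a rotation vector about the tool's x, y, z in rad, then the closure, from -1 (fully open) to 1 (shut), so that 0 is half open. In form: [[[dx, dy, dz, wx, wy, wz, hand], ...]]. A call has 1 to 10 rows; each row is the pose to reach, as a shift and turn from the pose commanded when the call began, along the tool's axes at that moment; what a row does not reach only later rows make up. A row lasts 1/12 s, in which the tool goes at most 41.7 mm and 7.16 degrees, less where a joint would pass 70% of its speed; a pose out of reach is approached as far as the arm can. A call with a gripper value outside its range is refused whole. The fingers move at their own pace and stop on an object; "force" is the grip in N (left out, the last holds). Time passes only in rows, so rows that repeat a pose let the fingers close. It gives the time, the measured TCP pose, the force, the opening and the grip force at its end, in the units of the state.
- observe(): the state, without advancing time (a new reading comes with each control period).
- get_image(name): name is "scene" or "top" or "wrist"; returns the picture (480x640x3 uint8, red, green, blue); there is no depth.
- camera_params(name): a dict with "vertical_fov" (degrees; the focal length in pixels is half the picture's height over the tangent of half this angle, whatever the lens; pixels are square), "cx", "cy" (the principal point, pixels), "T" (4x4, takes a point from camera to world coordinates). Camera axes: x right, y down, z forward; pixel columns grow to the right and rows downward; lengths in m; the calibration is good to about 2 mm. The wrist camera is an equidistant fisheye: a pixel r from the principal point sees the ray r / f radians off the axis. A picture is of the moment at which its call begins: read the wrist's pose just before it. camera_params takes no time and is no camera call; for the wrist camera it gives the pose at the moment of the call.
- sign_off(): hands the job in; it is judged then, once.
Trained networks look in the newest picture that a camera, given by its name, has taken for a name from the list of things; names that differ only in an ending like _2 or _b are one class to them, and where a whole thing is asked for, a point or a joint stands for the part that bears it (a point fixed in the world has none). Each returns a list of dicts, best first, with "p" (0 to 1); they miss things now and then, are a little off and sometimes report something else, mostly with a low value. They report only what shows in the picture. A call takes as long as a camera call. They do not tell look-alikes from the thing itself.
- silhouettes(query, camera): "mask" (480x640 bool, what is visible of it) and "pixel" ([column, row] in pixels, amid what is visible of it).
The state is a dict: "clock": time; "joints": joint angles; "dq": joint speeds; "joint_efforts": joint torques, N m; "position": TCP position; "ee_rot": TCP orientation; "force": force on the tool from outside, world axes, zero at the start; "ft_torque": the same for the moment, N m; "width": opening from 0.0 (shut) to 1.0 (fully open); "gripper_force": force on a finger pad.
Only numpy, scipy, OpenCV 4.12 (cv2) and the standard library are available. Lean on these libraries where they do the work, as an engineer would, in place of code of your own. Each camera call takes 0.05 s, during which the arm holds its last target. There are 200 camera calls.

## Task

Tip each of the two blue crates over onto its back, away from you, so that its underside shows, and see which one carries the round green stamp underneath. Then push the stamped crate, still on its back, straight ahead until its leading edge lies on the yellow tape and square with it, and leave the other crate lying where it fell. Only push with the fingers: never lift a crate, and do not disturb the other things on the desk.

Things in the scene. Friction and masses are not known exactly. Their poses are not given: they have to be found in the camera images.
- crate_1: closed blue crate, grey lid, a stiff plain box 88 deep (its x), 120 wide (y), 110 tall (z) mm, 0.25 to 0.5 kg, starts upright, turned up to 0.2 rad. Origin: centre of its underside; its x points away from the robot (its back), z to its lid. Has the stamp: a green disc with white rim and middle, 60 mm across, at the centre of the underside, unseen while it stands. The crates look alike otherwise and start in either place.
- crate_2: closed blue crate, grey lid, a stiff plain box 88 deep (its x), 120 wide (y), 110 tall (z) mm, 0.25 to 0.5 kg, starts upright, turned up to 0.2 rad. Origin: centre of its underside; its x points away from the robot (its back), z to its lid. It has no stamp (bare grey underside).
- crate_1_center (a point): centre of the stamped crate, half-way up: 55 mm above the underside along the crate's z. At height 0.055 m standing, 0.044 m lying on its back. Slick shell on rubber feet: it slides easily only once on its back. Pushed near the top of its front face it tips about its lower back edge, balances at about 0.7 rad and falls on its back (its x then points down, its underside faces the robot).
- crate_2_center (a point): centre of the other crate, likewise. Slick shell on rubber feet: it slides easily only once on its back. Pushed near the top of its front face it tips about its lower back edge, balances at about 0.7 rad and falls on its back (its x then points down, its underside faces the robot).
- crate_1_edge (a point): middle of the stamped crate's back upper edge (44 mm along its x, 110 mm along its z from its origin). With the crate on its back this is the leading lower edge, on the desk and farthest from the robot: the edge that belongs on the tape.
- dispatch_line: the dispatch line: flat yellow tape stuck on the desk ahead of the crates, 35 mm wide (its x), 460 mm long (its y), no thickness to speak of. Origin: its middle; its x points away from the robot, across the tape.
- cage_ring: bystander: thin gold bearing ring, 31 mm across, 9 mm high, lying between the crates. Origin: centre of its underside.
- mouse: bystander: black computer mouse, 104x58x37 mm, left of the crates. Origin: centre of its underside.
- micrometer: bystander: micrometer, 46x140x14 mm, lying to the left, ahead. Origin: centre of its underside.
- screwdriver: bystander: red screwdriver, 143 mm long, 11 mm thick, lying right of the crates. Origin: centre of its underside.
- gauge_block: bystander: steel gauge block, 9x35x20 mm, standing on edge left of the crates. Origin: centre of its underside.
- marker: bystander: red and white marker pen, 112 mm long, 16 mm thick, lying to the right. Origin: centre of its underside.
- tape_roll: bystander: roll of beige tape, 104 mm across, 24 mm high, lying far right. Origin: centre of its underside.
Mind the look-alikes: they are no part of the job. What is shaped like the crate_2 but orange is not meant.

How it is judged:
By the outcome, as a careful person would: the job done as asked, in the order asked, and still so for the second after the job is handed in, with the robot touching nothing.
It also fails if it takes over 58 s, if anything falls off the work surface, if the arm or the gripper's body presses on something with over 40 N, if the wrist force passes 120 N, or if a joint passes its speed limit or range.

## Working session

There is one attempt and no reset: what is moved stays moved. The work goes in short steps, Python scripts to look and compute and a tool call to move; the robot and the scene stay as the last step left them, time stands still between calls to the robot, and variables do not carry over. Pictures are saved under pics/ and viewed, at most 10 in all, crops included, and the job is handed in when it is done.

Besides the shell and the picture viewer there is one more tool, called as name(argument=value, ...), one argument or row to a line, values as JSON. jog_arm: Moves the arm, as the interface text tells. Its arguments: {"type":"object","properties":{"motion":{"type":"array"},"force":{"type":"number"}},"required":["motion"]}

```bash
mkdir -p pics
cat > h.py <<'E'
import numpy as np,cv2
from cell import *
from scipy.spatial.transform import Rotation as R
def proj(cam,P):
    c=camera_params(cam);f=240/np.tan(np.radians(c['vertical_fov'])/2);T=np.array(c['T'])
    q=(np.atleast_2d(P)-T[:3,3])@T[:3,:3]
    return np.c_[c['cx']+f*q[:,0]/q[:,2],c['cy']+f*q[:,1]/q[:,2]]
def unproj(cam,px,z=0):
    c=camera_params(cam);f=240/np.tan(np.radians(c['vertical_fov'])/2);T=np.array(c['T'])
    px=np.atleast_2d(px).astype(float)
    d=np.c_[(px[:,0]-c['cx'])/f,(px[:,1]-c['cy'])/f,np.ones(len(px))]@T[:3,:3].T
    return T[:3,3]+d*((z-T[2,3])/d[:,2])[:,None]
def save(cam,n):
    im=get_image(cam);cv2.imwrite('pics/'+n,im[:,:,::-1]);return im
E
python3 - <<'E'
from h import *
a=save('scene','s0.png');b=save('top','t0.png')
for c in('scene','top'):
    print(c,np.round(camera_params(c)['T'],3).tolist(),camera_params(c)['vertical_fov'])
    for q in('crate_1','dispatch_line','cage_ring','mouse','screwdriver','marker','gauge_block'):
        for s in silhouettes(q,c):
            print(c,q,round(s['p'],2),s['pixel'],s['mask'].sum(),np.round(unproj(c,s['pixel'])[0],3))
o=observe();print(o)
E
```

```text
scene [[-0.456, -0.625, 0.634, -0.193], [-0.89, 0.33, -0.315, 0.382], [-0.013, -0.708, -0.706, 0.947], [0.0, 0.0, 0.0, 1.0]] 56.27468562028324
scene crate_1 0.77 [335.6, 260.6] 2378 [ 0.556 -0.035  0.   ]
scene crate_1 0.68 [165.0, 367.1] 3741 [ 0.447  0.476 -0.   ]
scene crate_1 0.62 [419.6, 234.3] 2303 [ 0.532 -0.308  0.   ]
scene dispatch_line 0.63 [332.7, 211.1] 1096 [ 0.746 -0.127  0.   ]
scene dispatch_line 0.43 [337.5, 260.7] 2438 [ 0.553 -0.039 -0.   ]
scene cage_ring 0.59 [388.6, 267.2] 57 [ 0.465 -0.154  0.   ]
scene mouse 0.96 [240.0, 318.7] 745 [0.494 0.275 0.   ]
scene marker 0.73 [420.5, 197.0] 158 [ 0.673 -0.414  0.   ]
top [[0.009, -0.982, 0.19, 0.32], [-1.0, -0.011, -0.009, -0.023], [0.011, -0.189, -0.982, 1.422], [0.0, 0.0, 0.0, 1.0]] 52.475022115292546
top crate_1 0.95 [398.9, 267.9] 1596 [ 0.493 -0.275  0.   ]
top crate_1 0.92 [306.1, 258.1] 1553 [ 0.519 -0.002  0.   ]
top crate_1 0.89 [131.3, 294.5] 1996 [0.407 0.502 0.   ]
top dispatch_line 0.61 [350.6, 182.3] 1602 [ 0.752 -0.134  0.   ]
top cage_ring 0.24 [207.5, 267.8] 642 [0.487 0.286 0.   ]
top mouse 0.93 [2
[... 271 characters left out ...]
 0.   ]
{'clock': 0.8, 'joints': array([ 1.1124124 ,  0.43447113,  0.02498934,  1.57320423, -0.01161042,
        1.13398459, -0.0750879 ]), 'dq': array([-0.00114602, -0.00026508, -0.00074835, -0.00135824, -0.00084219,
       -0.0001354 , -0.00081123]), 'joint_efforts': array([-7.96077393e-05, -6.67622566e+01,  9.83895846e-01, -3.14804542e+01,
       -6.05656137e-02,  3.25163291e-02,  5.76493494e-05]), 'position': array([ 0.21769366, -0.58588056,  0.22675802]), 'ee_rot': array([3.09196026e+00, 5.55803492e-01, 3.47004104e-05]), 'force': array([ 0.19359113, -0.26414941, -0.29195715]), 'ft_torque': array([ 0.04988088, -0.00641109, -0.04668277]), 'gripper_force': 0.0, 'width': 0.9963174979907832}
```

Run:
```python
import cv2,numpy as np
s=cv2.imread('pics/s0.png');t=cv2.imread('pics/t0.png')
cv2.imwrite('pics/t0c.png',cv2.resize(t[150:350,80:480],(800,400),interpolation=cv2.INTER_CUBIC))
```

```text
(no output)
```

View pics/s0.png

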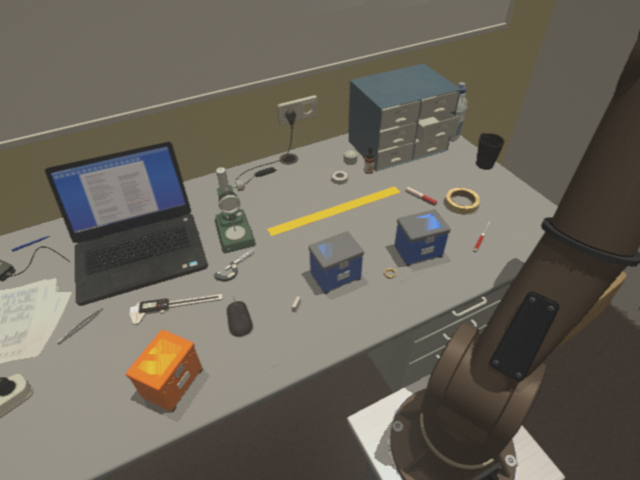

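View pics/t0c.png

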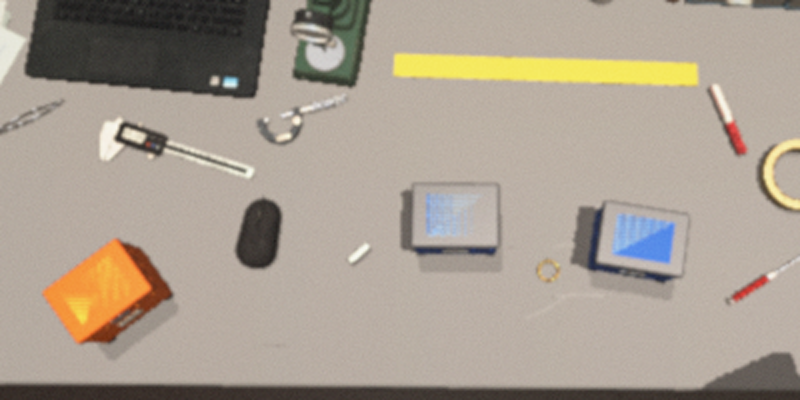

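The scene picture shows two blue crates, at scene px (336,261) and (420,234), which are top px (306,258) and (399,268). The orange look-alike is at scene (165,367), top (131,294), and I'm leaving it out. The ring lies between the blue crates at scene (390,272), and the yellow tape is ahead of them. Next I'll fit the poses.

```bash
cat >> h.py <<'E'
from scipy.optimize import minimize
def hullmask(cam,x,y,th,dims,off=(0,0,0),S=4):
    d=np.array(dims);c=np.array([[i,j,k] for i in(-.5,.5) for j in(-.5,.5) for k in(0,1)])*d
    Rm=R.from_euler('z',th).as_matrix();P=c@Rm.T+[x,y,0]
    p=cv2.convexHull(proj(cam,P).astype(np.float32))
    m=np.zeros((480*S,640*S),np.uint8);cv2.fillConvexPoly(m,np.round((p+.5)*S).astype(int),255)
    return cv2.resize(m,(640,480),interpolation=cv2.INTER_AREA)/255.
def fitbox(masks,x0,dims):
    def cost(v):
        e=0
        for cam,m in masks.items():
            h=hullmask(cam,v[0],v[1],v[2],dims);e+=np.abs(h-m).sum()/m.sum()
        return e
    r=minimize(cost,x0,method='Nelder-Mead',options=dict(initial_simplex=np.array(x0)+np.array([[0,0,0],[.02,0,0],[0,.02,0],[0,0,.15]]),xatol=1e-4,fatol=1e-4,maxiter=120))
    return r.x,r.fun
def sil(cam,im=None):
    get_image(cam) if im is None else 0
    return silhouettes('crate_1',cam)
def tape(cam,im):
    hsv=cv2.cvtColor(im,cv2.COLOR_RGB2HSV)
    m=cv2.inRange(hsv,(22,150,130),(34,255,255))
    n,l,s,c=cv2.connectedComponentsWithStats(m);k=1+np.argmax(s[1:,4])
    v,u=np.nonzero(l==k);W=unproj(cam,np.c_[u,v])[:,:2]
    return cv2.minAreaRect((W*1000).astype(np.float32))
E
python3 - <<'E'
from h import *
ims={c:get_image(c) for c in('top','scene')}
M={c:sil(c,ims[c]) for c in ims}
for c in ims: print(c,tape(c,ims[c]))
for x0 in([.49,0,0.],[.47,-.26,-.1]):
    ms={}
    for c in M:
        h=hullmask(c,*x0,(.088,.12,.11))>.5
        s=max(M[c],key=lambda s:(s['mask']&h).sum());ms[c]=s['mask'].astype(float)
    print('both',fitbox(ms,x0,(.088,.12,.11)))
    for c in ms: print(c,fitbox({c:ms[c]},x0,(.088,.12,.11)))
s=[q for q in silhouettes('cage_ring','scene')]
print([(q['p'],unproj('scene',q['pixel'],.004)) for q in s])
E
```

```text
top ((745.7770385742188, -139.4103240966797), (453.2066955566406, 30.206666946411133), 88.75747680664062)
scene ((747.4572143554688, -139.34942626953125), (454.8768005371094, 31.050434112548828), 88.88423919677734)
both (array([ 0.50721023, -0.00568682, -0.03024618]), np.float64(0.1309713748352987))
top (array([ 0.50716518, -0.00473371, -0.01815792]), np.float64(0.03913192461450599))
scene (array([ 0.50997627, -0.00798756, -0.04679889]), np.float64(0.08203350107951492))
both (array([ 0.47870414, -0.25967112, -0.1692108 ]), np.float64(0.1917674221203633))
top (array([ 0.47854987, -0.26021854, -0.15295807]), np.float64(0.0667688651218063))
scene (array([ 0.48388708, -0.26396083, -0.10588788]), np.float64(0.11731513922183293))
[(0.62, array([[ 0.46288288, -0.15057359,  0.004     ]]))]
```

jog_arm(
  motion=[
    [[0.284,-0.256,0.027,0,0,0.511,-0.3],[0.284,-0.256,0.027,0,0,0.511,-0.3],[0.284,-0.256,0.027,0,0,0.511,-0.3],[0.284,-0.256,0.027,0,0,0.511,-0.3],[0.284,-0.256,0.027,0,0,0.511,-0.3],[0.284,-0.256,0.027,0,0,0.511,-0.3],[0.284,-0.256,0.027,0,0,0.511,-0.3],[0.284,-0.256,0.027,0,0,0.511,-0.3],[0.284,-0.256,0.027,0,0,0.511,-0.3],[0.284,-0.256,0.027,0,0,0.511,-0.3]],
  ],
)

```text
clock: 1.88
position: [0.3976, -0.2407, 0.1997]
ee_rot: [-3.131, 0.232, -0.002]
force: [0.7, -0.5, 0.8]
width: 0.65
gripper_force: 0.0
```

jog_arm(
  motion=[
    [[0,0,0.04,0,0,0,-0.3],[0,0,0.08,0,0,0,-0.3],[0,0,0.102,0,0,0,-0.3],[0,0,0.102,0,0,0,-0.3],[0,0,0.102,0,0,0,-0.3]],
  ],
)

```text
clock: 2.3
position: [0.3942, -0.2467, 0.0975]
ee_rot: [-3.131, 0.243, 0.003]
force: [0.0, -0.3, 0.1]
width: 0.653
gripper_force: 0.0
```

Run:
```python
from h import *
im=save('scene','s1.png');cv2.imwrite('pics/s1c.png',cv2.resize(im[150:350,260:500,::-1],(720,600)))
o=observe();print(o['position'],o['ee_rot'],proj('scene',o['position']))
```

```text
[ 0.39524421 -0.24732105  0.09860833] [ 3.13191126e+00 -2.43991837e-01  6.94120754e-04] [[437.00974929 247.39550258]]
```

View pics/s1c.png

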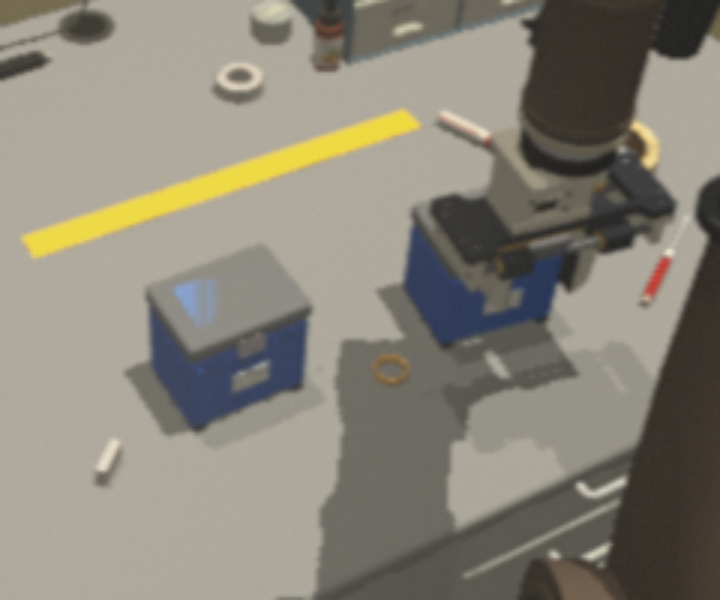

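The gripper stands in front of the right crate's front face (crop ~ (510,270)), near the top. I'll push slowly.

jog_arm(
  motion=[
    [[0.012,0,0,0,0,0,-0.3],[0.022,0,0,0,0,0,-0.3],[0.03,0,0,0,0,0,-0.3],[0.036,0,0,0,0,0,-0.3],[0.042,0,0,0,0,0,-0.3],[0.048,0,0,0,0,0,-0.3],[0.054,0,0,0,0,0,-0.3],[0.06,0,0,0,0,0,-0.3],[0.065,0,0,0,0,0,-0.3],[0.07,0,0,0,0,0,-0.3]],
  ],
)

```text
clock: 3.18
position: [0.4647, -0.2579, 0.0978]
ee_rot: [3.132, -0.243, 0.001]
force: [-2.0, 1.0, 3.1]
width: 0.65
gripper_force: 1.5
```

jog_arm(
  motion=[
    [[0.004,0,0,0,0,0,-0.3],[0.008,0,0,0,0,0,-0.3],[0.012,0,0,0,0,0,-0.3],[0.015,0,0,0,0,0,-0.3],[0.018,0,0,0,0,0,-0.3],[0.021,0,0,0,0,0,-0.3]],
  ],
)

```text
clock: 3.68
position: [0.485, -0.2611, 0.0976]
ee_rot: [3.132, -0.244, 0.0]
force: [0.7, 0.3, 0.4]
width: 0.65
gripper_force: 0.0
```

Run:
```python
from h import *
o=observe();print(o['position'],o['ee_rot'],o['force'])
im=save('scene','s2.png');cv2.imwrite('pics/s2c.png',cv2.resize(im[150:350,260:500,::-1],(720,600)))
```

```text
[ 0.48502085 -0.26108818  0.0976493 ] [ 3.13213082e+00 -2.43547902e-01  1.59604648e-04] [0.6763464  0.28380055 0.36406095]
```

View pics/s2c.png

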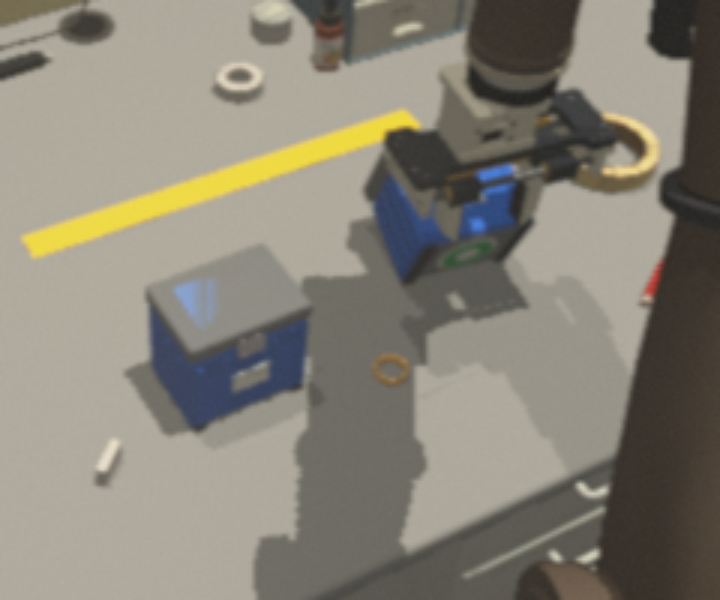

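The right crate has passed its balance point and is falling back, and the green stamp shows on its underside at crop (465,253). Next: wait, rise, and go to the left crate.

jog_arm(
  motion=[
    [[0,0,0,0,0,0,-0.3],[0,0,0,0,0,0,-0.3],[0,0,0,0,0,0,-0.3],[0,0,0,0,0,0,-0.3],[0,0,-0.03,0,0,0,-0.3],[0,0,-0.07,0,0,0,-0.3],[0,0,-0.102,0,0,0,-0.3],[0,0,-0.102,0,0,0,-0.3]],
  ],
)

```text
clock: 4.4
position: [0.4878, -0.2625, 0.2063]
ee_rot: [3.129, -0.244, 0.015]
force: [1.8, 0.3, 0.6]
width: 0.648
gripper_force: 0.0
```

```bash
cat >> h.py <<'E'
def rel(x,y,z,yaw):
    o=observe();Rm=R.from_rotvec(o['ee_rot']);d=Rm.inv().apply(np.array([x,y,z])-o['position'])
    w=(Rm.inv()*R.from_euler('z',yaw)*R.from_euler('x',np.pi)).as_rotvec()
    print('rel',np.round(d,4),np.round(w,4))
E
python3 -c "
from h import *
rel(.425,-.0035,.2,-.025)"
```

```text
rel [-0.1022 -0.2461  0.0047] [ 0.0031 -0.0095 -0.1305]
```

jog_arm(
  motion=[
    [[-0.04,0,0,0,0,-0.13,-0.3],[-0.1,-0.247,0,0,0,-0.13,-0.3],[-0.1,-0.247,0,0,0,-0.13,-0.3],[-0.1,-0.247,0,0,0,-0.13,-0.3],[-0.1,-0.247,0,0,0,-0.13,-0.3],[-0.1,-0.247,0,0,0,-0.13,-0.3],[-0.1,-0.247,0,0,0,-0.13,-0.3],[-0.1,-0.247,0,0,0,-0.13,-0.3],[-0.1,-0.247,0,0,0,-0.13,-0.3],[-0.1,-0.247,0,0,0,-0.13,-0.3]],
  ],
)

```text
clock: 5.23
position: [0.4241, -0.0019, 0.1998]
ee_rot: [3.141, -0.038, 0.0]
force: [0.6, -0.6, -0.8]
width: 0.648
gripper_force: 0.0
```

Run:
```python
from h import *
rel(.425,-.0035,.098,-.025)
im=save('top','t1.png');S=sil('top',im)
for s in S: print(s['p'],s['pixel'],np.round(unproj('top',s['pixel'],.09),3))
for (x0,d) in (([.578,-.276,-.15],(.11,.12,.088)),([.507,-.005,-.025],(.088,.12,.11))):
    h=hullmask('top',*x0,d)>.5
    s=max(S,key=lambda s:(s['mask']&h).sum());print(fitbox({'top':s['mask'].astype(float)},x0,d))
```

```text
rel [0.001  0.0015 0.1018] [ 0.0005 -0.0002  0.0006]
0.92 [401.2, 232.3] [[ 0.582 -0.268  0.09 ]]
0.72 [129.4, 296.1] [[0.397 0.474 0.09 ]]
(array([ 0.58388366, -0.27572833, -0.16751567]), np.float64(0.06813958546968708))
(array([ 0.39324205, -0.0357644 ,  0.79068284]), np.float64(1.7906984452523746))
```

B is lying at (0.584, −0.276), yaw about −0.167. Now I'll lower and tip the left crate.

jog_arm(
  motion=[
    [[0,0.001,0.04,0,0,0,-0.3],[0,0.001,0.08,0,0,0,-0.3],[0,0.001,0.102,0,0,0,-0.3],[0,0.001,0.102,0,0,0,-0.3],[0.01,0.001,0.102,0,0,0,-0.3],[0.018,0.001,0.102,0,0,0,-0.3],[0.024,0.001,0.102,0,0,0,-0.3],[0.03,0.001,0.102,0,0,0,-0.3],[0.036,0.001,0.102,0,0,0,-0.3],[0.042,0.001,0.102,0,0,0,-0.3]],
  ],
)

```text
clock: 6.17
position: [0.4665, -0.0037, 0.0983]
ee_rot: [3.141, -0.04, 0.0]
force: [-2.4, -0.5, 2.5]
width: 0.651
gripper_force: 1.9
```

jog_arm(
  motion=[
    [[0.006,0,0,0,0,0,-0.3],[0.012,0,0,0,0,0,-0.3],[0.018,0,0,0,0,0,-0.3],[0.024,0,0,0,0,0,-0.3],[0.03,0,0,0,0,0,-0.3],[0.035,0,0,0,0,0,-0.3],[0.039,0,0,0,0,0,-0.3],[0.043,0,0,0,0,0,-0.3],[0.046,0,0,0,0,0,-0.3],[0.049,0,0,0,0,0,-0.3]],
  ],
)

```text
clock: 7.0
position: [0.5154, -0.0049, 0.0976]
ee_rot: [3.141, -0.04, 0.0]
force: [0.0, -0.4, -0.0]
width: 0.651
gripper_force: 0.0
```

jog_arm(
  motion=[
    [[0,0,0,0,0,0,-0.3],[0,0,0,0,0,0,-0.3],[0,0,0,0,0,0,-0.3],[0,0,0,0,0,0,-0.3]],
  ],
)

```text
clock: 7.33
position: [0.5148, -0.0049, 0.0977]
ee_rot: [3.141, -0.04, -0.0]
force: [-0.7, -0.4, -0.2]
width: 0.652
gripper_force: 0.0
```

Run:
```python
from h import *
o=observe();print(o['position'],o['ee_rot'],o['force'])
im=save('scene','s3.png');cv2.imwrite('pics/s3c.png',cv2.resize(im[150:350,260:500,::-1],(720,600)))
```

```text
[ 0.51477263 -0.00489638  0.09770471] [ 3.14125678e+00 -3.95942416e-02 -2.81648983e-04] [-0.73468029 -0.43503707 -0.1674931 ]
```

View pics/s3c.png

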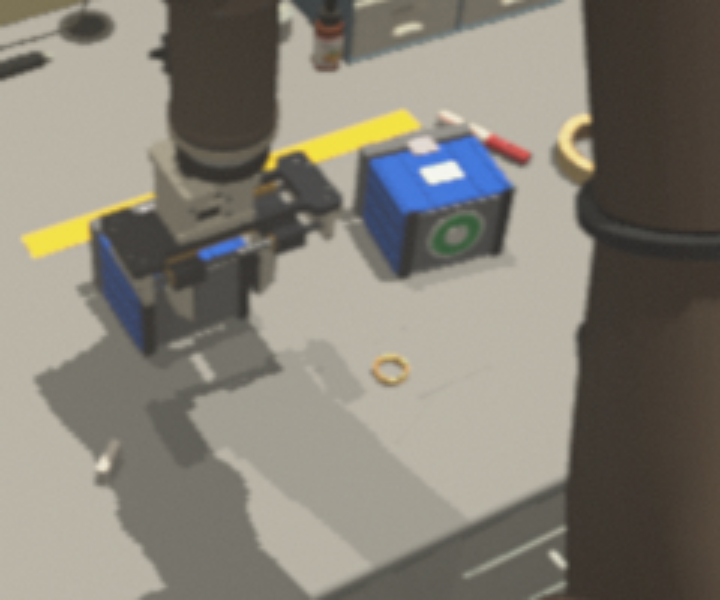

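Both crates are on their backs. The right one has the stamp (crop (455,233)) and the left one's underside looks bare grey. The ring at (390,370) is undisturbed. I'll refine B while it is in clear view.

jog_arm(
  motion=[
    [[0,0,-0.04,0,0,0,-0.3],[0,0,-0.08,0,0,0,-0.3],[0,0,-0.105,0,0,0,-0.3],[0,0,-0.105,0,0,0,-0.3]],
  ],
)

```text
clock: 7.72
position: [0.518, -0.0045, 0.2083]
ee_rot: [-3.141, 0.04, -0.014]
force: [0.8, 0.7, -0.4]
width: 0.652
gripper_force: 0.0
```

```bash
cat >> h.py <<'E'
def fitB(x0,d=(.11,.12,.088)):
    ms={}
    for c in('top','scene'):
        get_image(c);S=silhouettes('crate_1',c);h=hullmask(c,*x0,d)>.5
        s=max(S,key=lambda s:(s['mask']&h).sum());ms[c]=s['mask'].astype(float)
        print(c,fitbox({c:ms[c]},x0,d))
    print('both',fitbox(ms,x0,d))
E
python3 - <<'E'
from h import *
fitB([.584,-.276,-.16])
rel(.50,-.262,.2,-.16)
E
```

```text
top (array([ 0.5833803 , -0.27729997, -0.17848713]), np.float64(0.050381772646753406))
scene (array([ 0.58703382, -0.27992123, -0.22699005]), np.float64(0.08103290456231632))
both (array([ 0.58366193, -0.27705129, -0.16959678]), np.float64(0.14874710384331055))
rel [-0.0077  0.2572  0.0019] [0.0004 0.0015 0.1347]
```

jog_arm(
  motion=[
    [[-0.009,0.257,0.002,0,0,0.14,-0.3],[-0.009,0.257,0.002,0,0,0.14,-0.3],[-0.009,0.257,0.002,0,0,0.14,-0.3],[-0.009,0.257,0.002,0,0,0.14,-0.3],[-0.009,0.257,0.002,0,0,0.14,-0.3],[-0.009,0.257,0.002,0,0,0.14,-0.3],[-0.009,0.257,0.002,0,0,0.14,-0.3],[-0.009,0.257,0.002,0,0,0.14,-0.3],[-0.009,0.257,0.002,0,0,0.14,-0.3],[-0.009,0.257,0.002,0,0,0.14,-0.3]],
  ],
)

```text
clock: 8.75
position: [0.4993, -0.2599, 0.1997]
ee_rot: [-3.13, 0.257, 0.003]
force: [0.0, 0.4, -0.5]
width: 0.645
gripper_force: 0.0
```

```bash
python3 -c "
from h import *
print(observe()['position']);rel(.498,-.2625,.036,-.165)"
```

```text
[ 0.49932839 -0.25993819  0.19973724]
rel [-0.0006  0.0029  0.1637] [-0.0012  0.0018  0.0013]
```

jog_arm(
  motion=[
    [[-0.003,0.001,0.04,0,0,0,-0.3],[-0.003,0.001,0.08,0,0,0,-0.3],[-0.003,0.001,0.12,0,0,0,-0.3],[-0.003,0.001,0.15,0,0,0,-0.3],[-0.003,0.001,0.163,0,0,0,-0.3],[-0.003,0.001,0.163,0,0,0,-0.3],[-0.003,0.001,0.163,0,0,0,-0.3]],
  ],
)

```text
clock: 9.33
position: [0.4964, -0.2604, 0.0373]
ee_rot: [-3.13, 0.256, 0.002]
force: [0.7, 0.3, 0.3]
width: 0.652
gripper_force: 0.0
```

jog_arm(
  motion=[
    [[0.006,0,0,0,0,0,-0.3],[0.012,0,0,0,0,0,-0.3],[0.017,0,0,0,0,0,-0.3],[0.021,0,0,0,0,0,-0.3],[0.025,0,0,0,0,0,-0.3],[0.029,0,0,0,0,0,-0.3],[0.033,0,0,0,0,0,-0.3],[0.033,0,0,0,0,0,-0.3]],
  ],
)

```text
clock: 10.0
position: [0.5299, -0.2677, 0.0378]
ee_rot: [3.131, -0.259, 0.001]
force: [0.3, 0.9, 0.4]
width: 0.653
gripper_force: 0.0
```

```bash
python3 -c "
from h import *
o=observe();print(o['position'],o['force'],o['ft_torque']);rel(.624,-.2765,.036,-.021);rel(.594,-.275,.036,-.021)"
```

```text
[ 0.52993217 -0.26767932  0.03778472] [0.30236503 0.91199588 0.40149309] [0.02178427 0.02264583 0.03312683]
rel [ 0.0942 -0.0068  0.0019] [ 0.0002 -0.0009 -0.1442]
rel [ 0.0644 -0.0033  0.0018] [ 0.0002 -0.0009 -0.1442]
```

jog_arm(
  motion=[
    [[0.006,0,0,0,0,-0.012,-0.3],[0.012,-0.001,0,0,0,-0.026,-0.3],[0.018,-0.001,0,0,0,-0.04,-0.3],[0.024,-0.001,0,0,0,-0.054,-0.3],[0.03,-0.002,0,0,0,-0.068,-0.3],[0.036,-0.002,0,0,0,-0.082,-0.3],[0.042,-0.002,0,0,0,-0.096,-0.3],[0.048,-0.003,0,0,0,-0.11,-0.3],[0.054,-0.003,0,0,0,-0.126,-0.3],[0.06,-0.003,0,0,0,-0.144,-0.3]],
  ],
)

```text
clock: 10.83
position: [0.5892, -0.2744, 0.0377]
ee_rot: [-3.141, 0.031, 0.0]
force: [-0.9, 0.6, -0.3]
width: 0.654
gripper_force: 0.8
```

jog_arm(
  motion=[
    [[0.004,0,0,0,0,0,-0.3],[0.008,0,0,0,0,0,-0.3],[0.011,0,0,0,0,0,-0.3],[0.014,0,0,0,0,0,-0.3],[0.017,0,0,0,0,0,-0.3],[0.017,0,0,0,0,0,-0.3],[0.017,0,0,0,0,0,-0.3]],
  ],
)

```text
clock: 11.42
position: [0.6062, -0.2747, 0.0379]
ee_rot: [3.141, -0.033, 0.002]
force: [0.1, -0.1, 0.1]
width: 0.653
gripper_force: 0.0
```

Run:
```python
from h import *
o=observe();print(o['position'],o['force']);rel(.624,-.2765,.036,-.021)
im=save('scene','s4.png');cv2.imwrite('pics/s4c.png',cv2.resize(im[150:350,260:500,::-1],(720,600)))
im=save('top','t4.png')
p=proj('scene',[[.7434,-.279,0],[.7447,-.219,0],[.7421,-.339,0]]);print((p-[260,150])*3)
```

```text
[ 0.6062126  -0.27470083  0.03786667] [ 0.14815171 -0.13784359  0.08017675]
rel [0.0178 0.0014 0.0019] [ 0.0001 -0.001  -0.0001]
[[341.6853975  141.5088695 ]
 [293.63862725 157.576214  ]
 [388.56687687 125.8312105 ]]
```

View pics/s4c.png

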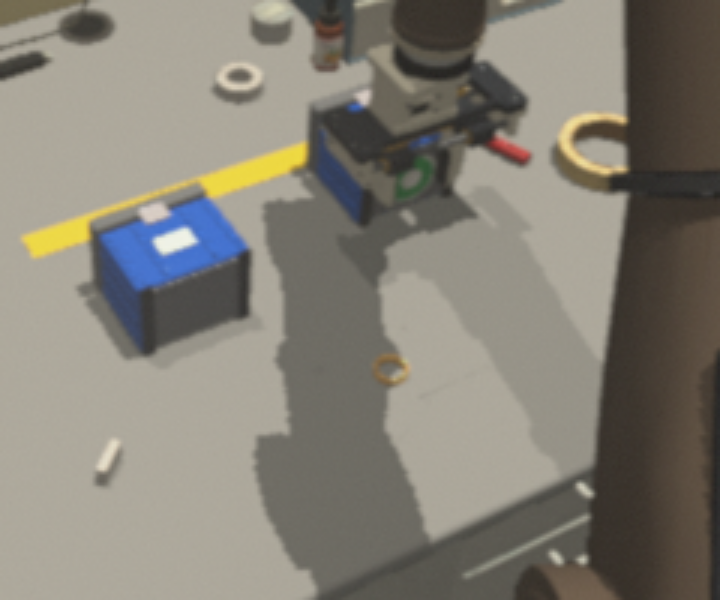

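The stamped crate follows square between the fingers, just short of the tape's middle, and the left crate, showing bare grey, is untouched. I'll finish the push slowly, back off and check.

jog_arm(
  motion=[
    [[0.003,0,0,0,0,0,-0.3],[0.006,0,0,0,0,0,-0.3],[0.009,0,0,0,0,0,-0.3],[0.012,0,0,0,0,0,-0.3],[0.014,0,0,0,0,0,-0.3],[0.015,0,0,0,0,0,-0.3],[0.015,0,0,0,0,0,-0.3],[0.015,0,0,0,0,0,-0.3]],
  ],
)

```text
clock: 12.18
position: [0.6211, -0.275, 0.0377]
ee_rot: [3.141, -0.033, 0.001]
force: [-0.0, -0.3, -0.2]
width: 0.648
gripper_force: 0.0
```

jog_arm(
  motion=[
    [[-0.015,0,0,0,0,0,-0.3],[-0.05,0,0,0,0,0,-0.3],[-0.08,0,-0.02,0,0,0,-0.3],[-0.11,0,-0.05,0,0,0,-0.3],[-0.14,0,-0.08,0,0,0,-0.3],[-0.16,0,-0.11,0,0,0,-0.3],[-0.18,0,-0.13,0,0,0,-0.3],[-0.2,0,-0.15,0,0,0,-0.3],[-0.2,0,-0.15,0,0,0,-0.3]],
  ],
)

```text
clock: 12.93
position: [0.4191, -0.2721, 0.1915]
ee_rot: [3.138, -0.037, 0.006]
force: [0.9, -0.2, 0.1]
width: 0.651
gripper_force: 0.0
```

Run:
```python
from h import *
print(observe()['position'])
im=save('top','t5.png');print(tape('top',im))
fitB([.686,-.278,-.02])
cv2.imwrite('pics/t5c.png',cv2.resize(im[150:300,250:450,::-1],(800,600),interpolation=cv2.INTER_CUBIC))
p=proj('top',[[.7434,-.279,0]]);print((p-[250,150])*4)
```

```text
[ 0.41906461 -0.27214192  0.19153395]
((746.8126831054688, -186.65574645996094), (76.4695053100586, 28.58086395263672), 80.88162231445312)
top (array([ 0.68743425, -0.27728803, -0.029488  ]), np.float64(0.06103338355729118))
scene (array([ 0.69267942, -0.27988667, -0.05339592]), np.float64(0.07791354867228695))
both (array([ 0.68848674, -0.27645352, -0.03914027]), np.float64(0.15271360588403593))
[[593.76254159 142.79649668]]
```

View pics/t5c.png

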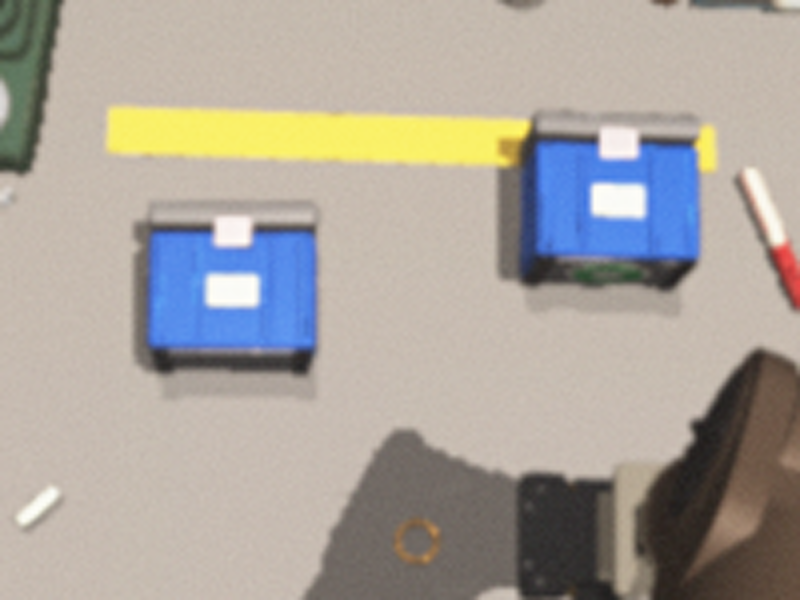

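The stamped crate lies on its back with its leading edge at x ≈ 0.743 (tape middle 0.743). It sits square to within about 0.01–0.02 rad, and the bystanders and the other crate are in place.

```bash
python3 -c "
from cell import sign_off
print(sign_off())"
```

```text
the job is handed in; nothing more can be done
None
```

I tipped both crates onto their backs, found the stamp on the right-hand one, pushed it until its leading edge lay on the yellow tape and square with it, left the other where it fell, and handed the job in at about 13 s.

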